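Feed the sample vial into its autosampler funnel

TASK

Load the sample: pick up the red-capped amber vial, lower its foot into the mouth of the red funnel and let it go there, so that it slides down and ends standing cap-up on the bottom of the tube below. Leave the blue-capped vial standing where it is.

Things in the scene. Friction and masses are not known exactly. Their poses are not given: they have to be found in the camera images.
- vial_red: The sample vial: amber glass, red cap, 75 mm tall: glass body 22.5 mm in diameter up to 60 mm, above it a cap 19 mm in diameter. About 30 g, standing upright on the bench. Origin: centre of its underside, z up its axis to the cap. Green- and white-capped vials of the same kind stand near it.
- vial_blue: A vial of the same kind with a blue cap, to be left alone; 75 mm tall: glass body 22.5 mm in diameter up to 60 mm, above it a cap 19 mm in diameter. About 30 g, standing upright on the bench. Origin: centre of its underside, z up its axis to the cap.
- feeder_red: The vial feeder with the red funnel. Fixed. White base 120 x 120 x 28 mm; in its middle an upright clear tube, bore 32 mm, padded floor 30 mm above the bench; on the tube a red funnel, throat at 79 mm, steep cone, mouth 84 mm across inside (92 outside), rim at 125 mm above the bench. A vial let go in the funnel slides down to the pad by itself. Origin: centre of the underside, z up along tube and funnel.
- feeder_blue: The other feeder, alike but with a blue funnel; not for this sample. Fixed. White base 120 x 120 x 28 mm; in its middle an upright clear tube, bore 32 mm, padded floor 30 mm above the bench; on the tube a blue funnel, throat at 79 mm, steep cone, mouth 84 mm across inside (92 outside), rim at 125 mm above the bench. A vial let go in the funnel slides down to the pad by itself. Origin: centre of the underside, z up along tube and funnel.

How it is judged:
By the outcome, as a careful person would: the job done as asked, in the order asked, and still so for the second after the job is handed in, with the robot touching nothing.
It also fails if it takes over 35 s, if anything falls off the work surface, if the arm or the gripper's body presses on something with over 40 N, if the wrist force passes 120 N, or if a joint passes its speed limit or range.

ROBOT

A 7-joint arm with a two-finger parallel gripper is mounted at the origin on the work surface. World frame = base frame: x ahead of the robot, y to its left, z up, the work surface at z = 0. Lengths are in mm, angles in degrees, forces in N, time in s.
With the tool pointing down it reaches from about 425 to 875 mm from the base axis. Payload 9.9 kg.
Tool frame: the origin (TCP) lies at the very end of the fingers, on their centre line; the grasp point (between the pads) lies robot.tcp_to_grasp behind it (robot.tcp_to_grasp is the distance from the TCP to the grasp point, in mm); z points along the fingers, y is the line along which they close (so a half turn about z gives the same grasp; the last joint's range is limited). The gripper opens to 85 mm and grips with 20 to 120 N. Pads are 22 mm wide; open, the fingers measure 114 mm over their backs; the gripper's body (76 mm by 85 mm) begins 54 mm behind the grasp point. The pads swing forward as they close: fully open they stand 13 mm farther back than shut.
Start: joints at [-69.202, 32.985, 1.427, 82.34, -0.859, 64.687, -3.237], TCP at [291.649, 608.745, 231.289] pointing down, gripper open.
Joint ranges: [-157.87, 157.87], [-19.46, 123.44], [-87.15, 90], [11.01, 140.99], [-62.26, 242.26], [9.8, 113.94], [-161.44, 161.44]. Speed limits (degrees/s): [127.2, 127.2, 172.46, 172.46, 180, 180, 180].

INTERFACE

Orientations are given as [roll, pitch, yaw] about the fixed x, y, z axes, in that order (R = Rz(yaw) Ry(pitch) Rx(roll)).
In Python, from rig import robot, vision gives the robot as it stands.
- The arm moves only by the tool drive_tool, never from a script. Its argument "series" is a list of rows, each an object of numbers: "x", "y", "z": the shift along the tool's x, y, z in mm; "rx", "ry", "rz": the turn, a rotation vector about the tool's x, y, z in degrees; "fingers": the opening, from 0 (shut) to 1 (fully open). A call has 1 to 10 rows; each row is the pose to reach, as a shift and turn from the pose commanded when the call began, along the tool's axes at that moment; what a row does not reach only later rows make up. A row lasts 1/12 s, in which the tool goes at most 41.7 mm and 7.16 degrees, less where a joint would pass 70% of its speed; a pose out of reach is approached as far as the arm can. A call with a gripper value outside its range is refused whole. The fingers move at their own pace and stop on an object; "grip_force" is the grip in N (left out, the last holds). Time passes only in rows, so rows that repeat a pose let the fingers close. It gives the time, the measured TCP pose, the force, the opening and the grip force at its end, in the units of the state.
- robot.get_state(): the state, without advancing time (a new reading comes with each control period).
- vision.get_image(name): name is "scene" or "side" or "wrist"; returns a dict with "color" (384x512x3 uint8, red, green, blue), "range_z" (384x512 float32, mm along the optical axis (not along the pixel's ray), 0 where there is no reading), "camera_matrix" (3x3 intrinsics, pixels), "R" (3x3) and "t" (3): a world point X has camera coordinates R X + t; the wrist camera has in their place "hand_eye" (4x4, takes a point from camera to tool coordinates, whose origin is the TCP and whose axes are the flange's). Camera axes: x right, y down, z forward; pixel columns grow to the right and rows downward; lengths in mm; the calibration is good to about 2 mm. The wrist camera is an equidistant fisheye: a pixel r from the principal point sees the ray r / f radians off the axis. A picture is of the moment at which its call begins: read the wrist's pose just before it.
- robot.close_job(): hands the job in; it is judged then, once.
The state is a dict: "t": time; "joint_positions": joint angles; "qd": joint speeds; "joint_torque": joint torques, N m; "position": TCP position; "orientation": TCP orientation; "force": force on the tool from outside, world axes, zero at the start; "ft_torque": the same for the moment, N m; "width": finger opening in mm; "finger_force": force on a finger pad.
Only numpy, scipy, OpenCV 4.12 (cv2) and the standard library are available. Lean on these libraries where they do the work, as an engineer would, in place of code of your own. Each camera call takes 0.05 s, during which the arm holds its last target. There are 200 camera calls.

## Working session

There is one attempt and no reset: what is moved stays moved. The work goes in short steps, Python scripts to look and compute and a tool call to move; the robot and the scene stay as the last step left them, time stands still between calls to the robot, and variables do not carry over. Pictures are saved under pics/ and viewed, at most 10 in all, crops included, and the job is handed in when it is done.

Besides the shell and the picture viewer there is one more tool, called after "Emit:" as name([rows], argument=value, ...), one row to a line, values as JSON. drive_tool: Moves the arm, as the interface text tells. Its arguments: {"type":"object","properties":{"series":{"type":"array","items":{"type":"object","properties":{"x":{"type":"number"},"y":{"type":"number"},"z":{"type":"number"},"rx":{"type":"number"},"ry":{"type":"number"},"rz":{"type":"number"},"fingers":{"type":"number"}}}},"grip_force":{"type":"number"}},"required":["series"]}

```bash
ls; mkdir -p pics; cat > h.py <<'E'
import numpy as np, cv2
from rig import robot, vision
def save(n,im): cv2.imwrite('pics/'+n+'.png',cv2.cvtColor(im,cv2.COLOR_RGB2BGR))
def world(d,mask):
    "world points of masked pixels by depth (scene/side)"
    v,u=np.nonzero(mask&(d['range_z']>0)); z=d['range_z'][v,u]; K=d['camera_matrix']
    P=np.c_[(u-K[0,2])/K[0,0]*z,(v-K[1,2])/K[1,1]*z,z]
    return (P-d['t'])@d['R'],u,v
E
python3 - <<'E'
from h import *
s=robot.get_state(); print({k:np.round(s[k],2) for k in('t','position','orientation','width','force')},robot.tcp_to_grasp)
a=vision.get_image('scene');b=vision.get_image('side')
np.savez('sv.npz',**{'a_'+k:v for k,v in a.items() if k!='name'})
save('s1',np.vstack([a['color'],b['color']])[:, :])
im=np.hstack([a['color'],b['color']]); save('sb',cv2.resize(im,(800,300)))
for n,d in(('scene',a),('side',b)):
    hsv=cv2.cvtColor(d['color'],cv2.COLOR_RGB2HSV);H,S,V=cv2.split(hsv)
    for c,m in(('red',((H<6)|(H>174))&(S>130)&(V>60)),('blue',(H>100)&(H<125)&(S>130)&(V>60)),('green',(H>45)&(H<90)&(S>90)&(V>50))):
        k,l,st,ce=cv2.connectedComponentsWithStats(m.astype(np.uint8))
        for i in range(1,k):
            if st[i,4]>25:
                P,u,v=world(d,l==i)
                if len(P): print(n,c,st[i],np.round(ce[i]),'med',np.round(np.median(P,0)),'lo',np.round(np.percentile(P,3,0)),'hi',np.round(np.percentile(P,97,0)))
E
```

```text
pics
{'t': np.float64(0.0), 'position': array([291.45, 608.34, 230.43]), 'orientation': array([-179.91,    0.  ,  154.4 ]), 'width': np.float64(85.46), 'force': array([-0.87, -0.4 ,  0.41])} 18.700000000000003
scene red [   0   90   69   82 2450] [ 39. 129.] med [ 359. -596.   89.] lo [ 200. -669.   11.] hi [ 442. -574.   93.]
scene red [ 1 93 14 14 98] [ 8. 99.] med [ 232. -729.   91.] lo [ 204. -741.   89.] hi [ 263. -718.   93.]
scene red [ 19  92  13  13 105] [25. 98.] med [ 230. -681.   91.] lo [ 200. -693.   88.] hi [ 257. -669.   93.]
scene red [355 158  40  29 872] [375. 171.] med [538. 271. 111.] lo [517. 223.  82.] hi [594. 299. 126.]
scene red [237 200   7   9  55] [240. 204.] med [610. -46.  75.] lo [600. -53.  65.] hi [616. -39.  77.]
scene blue [285 151   6   8  34] [288. 154.] med [450.  71.  75.] lo [439.  64.  69.] hi [456.  77.  77.]
scene blue [137 166  40  30 873] [156. 180.] med [ 560. -241.  110.] lo [ 539. -271.   82.] hi [ 615. -194.  126.]
scene blue [   0  195   56   68 2442] [ 27. 226.] med [ 616. -563.    3.] lo [ 532. -643.    1.] hi [ 704. -509.    6.]
s
[... 963 characters left out ...]
 201.]
side blue [ 183    0   44  102 3536] [205.  43.] med [1948. 1746.  -93.] lo [1800. 1728. -398.] hi [2130. 1765.  155.]
side blue [ 140   27   39   58 1544] [159.  52.] med [1574. 1746.  -84.] lo [1465. 1729. -250.] hi [1708. 1764.   33.]
side blue [  21   35  116   52 3451] [86. 59.] med [1133. 1745.  -37.] lo [ 781. 1730. -181.] hi [1381. 1761.   37.]
side blue [338 178  28  20 360] [352. 188.] med [ 608. -230.  112.] lo [ 560. -268.   93.] hi [ 619. -207.  124.]
side blue [ 463  270   49   55 1946] [489. 294.] med [ 600. -547.    3.] lo [ 547. -594.    1.] hi [ 686. -508.    5.]
side green [244 202   7   7  29] [247. 204.] med [447. -72.  73.] lo [441. -78.  68.] hi [455. -65.  76.]
```

View pics/sb.png

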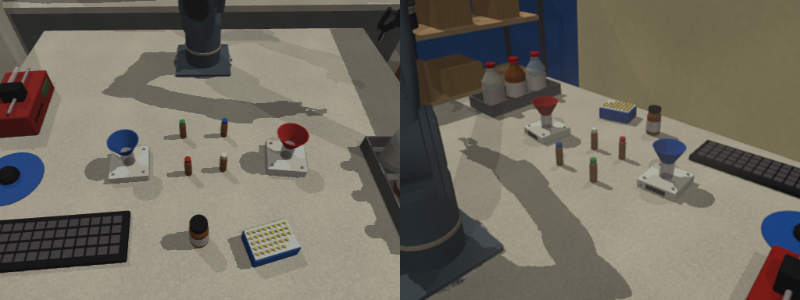

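The scene view shows four vials near the middle, with red at about (240,204) px and a red funnel at (375,171). The blue funnel is on the other side. I put the red vial at about (607,-47) and the red funnel at about (558,262). Heights of 75 and 125 mm match the given sizes, so I'm moving above the vial.

Emit:
drive_tool([
  {"x": -283, "y": -228, "z": 0, "fingers": 0.75},
  {"x": -283, "y": -228},
  {"x": -283, "y": -228},
  {"x": -283, "y": -228},
  {"x": -283, "y": -228},
  {"x": -283, "y": -228},
  {"x": -283, "y": -228},
  {"x": -283, "y": -228},
  {"x": -283, "y": -228},
  {"x": -283, "y": -228},
])

```text
schema error: expected keys x, y, z, rx, ry, rz, fingers
```

Emit:
drive_tool([
  {"x": -283, "y": -228, "z": 60},
  {"x": -283, "y": -228, "z": 60},
  {"x": -283, "y": -228, "z": 60},
  {"x": -283, "y": -228, "z": 60},
  {"x": -283, "y": -228, "z": 60},
  {"x": -283, "y": -228, "z": 60},
  {"x": -283, "y": -228, "z": 60},
  {"x": -283, "y": -228, "z": 60},
  {"x": -283, "y": -228, "z": 60},
  {"x": -283, "y": -228, "z": 60},
])

```text
schema error: expected keys x, y, z, rx, ry, rz, fingers
```

Emit:
drive_tool([
  {"x": -283, "y": -228, "z": 0, "rx": 0, "ry": 0, "rz": 0, "fingers": 0.75},
  {"x": -283, "y": -228, "z": 0, "rx": 0, "ry": 0, "rz": 0, "fingers": 0.75},
  {"x": -283, "y": -228, "z": 0, "rx": 0, "ry": 0, "rz": 0, "fingers": 0.75},
  {"x": -283, "y": -228, "z": 0, "rx": 0, "ry": 0, "rz": 0, "fingers": 0.75},
  {"x": -283, "y": -228, "z": 0, "rx": 0, "ry": 0, "rz": 0, "fingers": 0.75},
  {"x": -283, "y": -228, "z": 0, "rx": 0, "ry": 0, "rz": 0, "fingers": 0.75},
  {"x": -283, "y": -228, "z": 0, "rx": 0, "ry": 0, "rz": 0, "fingers": 0.75},
  {"x": -283, "y": -228, "z": 0, "rx": 0, "ry": 0, "rz": 0, "fingers": 0.75},
  {"x": -283, "y": -228, "z": 0, "rx": 0, "ry": 0, "rz": 0, "fingers": 0.75},
  {"x": -283, "y": -228, "z": 0, "rx": 0, "ry": 0, "rz": 0, "fingers": 0.75},
])

```text
t: 0.93
position: [451.5, 273.4, 231.4]
orientation: [-179.8, 0.2, 153.9]
force: [-0.1, -0.0, -0.2]
width: 64.4
finger_force: 0.0
```

Emit:
drive_tool([
  {"x": -279, "y": -221, "z": 60, "rx": 0, "ry": 0, "rz": 0, "fingers": 0.75},
  {"x": -279, "y": -221, "z": 60, "rx": 0, "ry": 0, "rz": 0, "fingers": 0.75},
  {"x": -279, "y": -221, "z": 60, "rx": 0, "ry": 0, "rz": 0, "fingers": 0.75},
  {"x": -279, "y": -221, "z": 60, "rx": 0, "ry": 0, "rz": 0, "fingers": 0.75},
  {"x": -279, "y": -221, "z": 60, "rx": 0, "ry": 0, "rz": 0, "fingers": 0.75},
  {"x": -279, "y": -221, "z": 60, "rx": 0, "ry": 0, "rz": 0, "fingers": 0.75},
  {"x": -279, "y": -221, "z": 60, "rx": 0, "ry": 0, "rz": 0, "fingers": 0.75},
  {"x": -279, "y": -221, "z": 60, "rx": 0, "ry": 0, "rz": 0, "fingers": 0.75},
  {"x": -279, "y": -221, "z": 60, "rx": 0, "ry": 0, "rz": 0, "fingers": 0.75},
  {"x": -279, "y": -221, "z": 60, "rx": 0, "ry": 0, "rz": 0, "fingers": 0.75},
])

```text
t: 1.77
position: [605.5, -46.5, 169.8]
orientation: [-179.8, 0.1, 153.9]
force: [-0.4, -0.5, -0.1]
width: 63.9
finger_force: 0.0
```

```bash
cat >> h.py <<'E'
from scipy.spatial.transform import Rotation as Ro
def wrist(zplane,lo,name=None):
    "red blobs in the wrist image cast on the plane z=zplane; world and tool coordinates"
    s=robot.get_state(); d=vision.get_image('wrist'); K=d['camera_matrix']; T=np.array(d['hand_eye'])
    R=Ro.from_euler('xyz',s['orientation'],degrees=True).as_matrix(); p=np.array(s['position'])
    print('tcp',np.round(p,1),np.round(s['orientation'],1),'w',s['width'],'t',s['t'])
    if name: save(name,d['color'])
    H,S,V=cv2.split(cv2.cvtColor(d['color'],cv2.COLOR_RGB2HSV))
    m=((H<6)|(H>174))&(S>130)&(V>60)
    k,l,st,ce=cv2.connectedComponentsWithStats(m.astype(np.uint8))
    for i in range(1,k):
        if st[i,4]<lo: continue
        def cast(u,v,z):
            x=(u-K[0,2])/K[0,0]; y=(v-K[1,2])/K[1,1]; r=np.hypot(x,y)
            c=np.array([np.sin(r)*x/r,np.sin(r)*y/r,np.cos(r)])
            D=R@T[:3,:3]@c; C=R@T[:3,3]+p
            return C+D*(z-C[2])/D[2]
        cs=max(cv2.findContours((l==i).astype(np.uint8),0,1)[0],key=len)[:,0]
        Q=np.array([cast(u,v,zplane) for u,v in cs],np.float32)
        (cx,cy),rad=cv2.minEnclosingCircle(np.ascontiguousarray(Q[:,:2]))
        off=R.T@(np.array([cx,cy,p[2]])-p)
        print(st[i],'px',np.round(ce[i]),'world',round(cx,1),round(cy,1),'rad',round(rad,1),'tool off',np.round(off,1))
E
python3 -c "
from h import *
wrist(75,60,'w1')"
```

```text
tcp [605.5 -46.5 169.8] [-1.798e+02  1.000e-01  1.539e+02] w 63.873819580383575 t 1.7667
[251 182  21  23 361] px [261. 193.] world 605.8 -44.6 rad 9.7 tool off [ 0.6  1.9 -0. ]
```

View pics/w1.png

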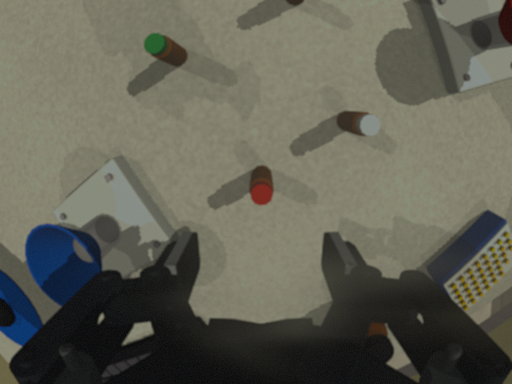

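The wrist view shows the red cap at (261,193) px. Its measured radius is 9.7 mm against 9.5 expected, and it sits centrally between the fingers. Descending and gripping.

Emit:
drive_tool([
  {"x": 1, "y": 2, "z": 40, "rx": 0, "ry": 0, "rz": 0, "fingers": 0.75},
  {"x": 1, "y": 2, "z": 70, "rx": 0, "ry": 0, "rz": 0, "fingers": 0.75},
  {"x": 1, "y": 2, "z": 95, "rx": 0, "ry": 0, "rz": 0, "fingers": 0.75},
  {"x": 1, "y": 2, "z": 115, "rx": 0, "ry": 0, "rz": 0, "fingers": 0.75},
  {"x": 1, "y": 2, "z": 130, "rx": 0, "ry": 0, "rz": 0, "fingers": 0.75},
  {"x": 1, "y": 2, "z": 138, "rx": 0, "ry": 0, "rz": 0, "fingers": 0.75},
  {"x": 1, "y": 2, "z": 138, "rx": 0, "ry": 0, "rz": 0, "fingers": 0.75},
  {"x": 1, "y": 2, "z": 138, "rx": 0, "ry": 0, "rz": 0, "fingers": 0.5},
  {"x": 1, "y": 2, "z": 138, "rx": 0, "ry": 0, "rz": 0, "fingers": 0.4},
  {"x": 1, "y": 2, "z": 138, "rx": 0, "ry": 0, "rz": 0, "fingers": 0.32},
], grip_force=30)

```text
t: 2.65
position: [605.2, -36.6, 34.5]
orientation: [180.0, 0.1, 154.4]
force: [-0.3, 0.3, 0.3]
width: 28.5
finger_force: 0.0
```

Emit:
drive_tool([
  {"x": 0, "y": 0, "z": 0, "rx": 0, "ry": 0, "rz": 0, "fingers": 0.24},
  {"x": 0, "y": 0, "z": 0, "rx": 0, "ry": 0, "rz": 0, "fingers": 0.15},
  {"x": 0, "y": 0, "z": 0, "rx": 0, "ry": 0, "rz": 0, "fingers": 0.0},
  {"x": 0, "y": 0, "z": 0, "rx": 0, "ry": 0, "rz": 0, "fingers": 0.0},
  {"x": 0, "y": 0, "z": 0, "rx": 0, "ry": 0, "rz": 0, "fingers": 0.0},
], grip_force=30)

```text
t: 3.07
position: [605.2, -36.7, 34.6]
orientation: [179.9, 0.1, 154.4]
force: [0.1, 0.3, 6.3]
width: 21.5
finger_force: 29.2
```

Gripped at a width of 21.5 mm with 29 N on the pad. Lifting, then checking the vial in the fingers.

Emit:
drive_tool([
  {"x": 0, "y": 0, "z": -10, "rx": 0, "ry": 0, "rz": 0, "fingers": 0.0},
  {"x": 0, "y": 0, "z": -30, "rx": 0, "ry": 0, "rz": 0, "fingers": 0.0},
  {"x": 0, "y": 0, "z": -60, "rx": 0, "ry": 0, "rz": 0, "fingers": 0.0},
  {"x": 0, "y": 0, "z": -95, "rx": 0, "ry": 0, "rz": 0, "fingers": 0.0},
  {"x": 0, "y": 0, "z": -130, "rx": 0, "ry": 0, "rz": 0, "fingers": 0.0},
  {"x": 0, "y": 0, "z": -160, "rx": 0, "ry": 0, "rz": 0, "fingers": 0.0},
  {"x": 0, "y": 0, "z": -175, "rx": 0, "ry": 0, "rz": 0, "fingers": 0.0},
  {"x": 0, "y": 0, "z": -175, "rx": 0, "ry": 0, "rz": 0, "fingers": 0.0},
  {"x": 0, "y": 0, "z": -175, "rx": 0, "ry": 0, "rz": 0, "fingers": 0.0},
], grip_force=30)

```text
t: 3.82
position: [604.7, -36.8, 209.9]
orientation: [179.9, 0.1, 154.4]
force: [0.0, 0.8, -0.4]
width: 21.2
finger_force: 29.4
```

```bash
python3 -c "
from h import *
wrist(240,60,'w2')
b=vision.get_image('side'); save('s2',cv2.resize(b['color'][40:260,130:400],None,fx=2.2,fy=2.2))
w=cv2.imread('pics/w2.png');t=cv2.imread('pics/s2.png');c=np.hstack([cv2.resize(w,(645,484)),t])
cv2.imwrite('pics/c2.png',cv2.resize(c,(800,800*484//c.shape[1])))"
```

```text
tcp [604.7 -36.8 209.9] [1.799e+02 1.000e-01 1.544e+02] w 21.17447999495192 t 3.8167
[ 477    0   35   73 1178] px [495.  32.] world 549.4 122.0 rad 20.3 tool off [ 1.186e+02  1.194e+02 -1.000e-01]
[240 280  41  34 916] px [260. 297.] world 616.0 -41.4 rad 9.8 tool off [-12.2   0.8   0. ]
```

View pics/c2.png

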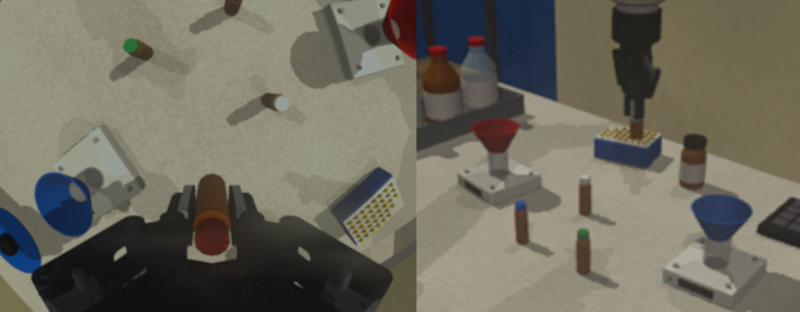

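The wrist view shows the vial held with its cap at (260,297) px, and the side view shows it roughly vertical. I'll measure its tilt and offset from depth before moving on.

```bash
python3 - <<'E'
from h import *
d=vision.get_image('wrist');K=d['camera_matrix'];T=np.array(d['hand_eye'])
print('cam in tool',np.round(T,2).tolist())
H,S,V=cv2.split(cv2.cvtColor(d['color'],cv2.COLOR_RGB2HSV))
u,v=np.meshgrid(np.arange(512),np.arange(384))
x=(u-K[0,2])/K[0,0];y=(v-K[1,2])/K[1,1];r=np.hypot(x,y)+1e-9
c=np.stack([np.sin(r)*x/r,np.sin(r)*y/r,np.cos(r)],-1); c=c/c[...,2:]*d['range_z'][...,None]
P=c@T[:3,:3].T+T[:3,3]
for row in range(205,325,8):
    q=(v==row)&(u>235)&(u<288)&(d['range_z']>0)&(S>70)&((H<20)|(H>170))&(np.linalg.norm(P,axis=-1)<120)
    if q.sum()>3: print(row,u[q].min(),u[q].max(),'x max/med',np.round([P[q][:,0].max(),np.median(P[q][:,0])],1),'y',np.round([P[q][:,1].min(),P[q][:,1].max()],1),'z',np.round(np.median(P[q][:,2]),1),d['color'][row,260])
# side view of held vial
b=vision.get_image('side');H,S,V=cv2.split(cv2.cvtColor(b['color'],cv2.COLOR_RGB2HSV))
Q,uu,vv=world(b,(S>60)&((H<18)|(H>172)))
k=(np.hypot(Q[:,0]-605,Q[:,1]+37)<60)&(Q[:,2]>150)
for z in range(165,260,8):
    m=k&(abs(Q[:,2]-z)<4)
    if m.sum(): print('side z',z,np.round(np.median(Q[m],0),1),m.sum(),uu[m].min(),uu[m].max())
E
```

```text
cam in tool [[-0.0, -0.96, -0.28, 70.67], [1.0, -0.0, 0.0, 0.67], [-0.0, -0.28, 0.96, -142.13], [0.0, 0.0, 0.0, 1.0]]
221 247 274 x max/med [6.2 4.7] y [-7.4  9.4] z 22.5 [71 54 38]
229 244 276 x max/med [5.4 4.4] y [-9.  10.2] z 11.3 [71 53 38]
237 243 277 x max/med [5.2 4.1] y [-9.  10.2] z 1.1 [69 49 31]
245 241 279 x max/med [5.4 3.8] y [-9.9 10.9] z -7.8 [70 50 34]
253 240 281 x max/med [5.9 4.1] y [-9.8 11.4] z -17.0 [68 47 30]
261 238 282 x max/med [5.1 3.5] y [-10.   11.4] z -23.5 [96 58 25]
269 238 283 x max/med [4.1 1.2] y [-9.7 11.4] z -27.0 [58 29 24]
277 236 285 x max/med [3.7 1.4] y [-10.   11.6] z -34.0 [58 30 26]
285 240 281 x max/med [2.1 1. ] y [-8.1 10.6] z -39.5 [68 32 26]
293 240 281 x max/med [-1.7 -3. ] y [-7.7  9.5] z -39.7 [69 37 30]
301 240 280 x max/med [-6.3 -7.2] y [-7.9  9.1] z -39.7 [75 36 27]
309 246 275 x max/med [-10.8 -11.7] y [-5.4  7.1] z -39.7 [77 36 29]
side z 173 [600.7 -43.6 174.9] 12 280 288
side z 181 [600.3 -45.4 181.2] 29 280 288
side z 189 [600.  -44.7 188.5] 25 280 288
side z 197 [599.5 -44.6 196.8] 31 280 288
side z 205 [600.1 -48.7 201.9] 9 280 288
```

The vial is upright. Its axis is at tool (-5.5, +0.8) and its foot about 35 mm below the TCP. Next I'm moving near the funnel, about 60 mm short so the camera can see the rim.

Emit:
drive_tool([
  {"x": 8, "y": 17, "z": 0, "rx": 0, "ry": 0, "rz": 0, "fingers": 0.0},
  {"x": 22, "y": 46, "z": 0, "rx": 0, "ry": 0, "rz": 0, "fingers": 0.0},
  {"x": 38, "y": 80, "z": 0, "rx": 0, "ry": 0, "rz": 0, "fingers": 0.0},
  {"x": 55, "y": 115, "z": 0, "rx": 0, "ry": 0, "rz": 0, "fingers": 0.0},
  {"x": 72, "y": 150, "z": 0, "rx": 0, "ry": 0, "rz": 0, "fingers": 0.0},
  {"x": 88, "y": 185, "z": 0, "rx": 0, "ry": 0, "rz": 0, "fingers": 0.0},
  {"x": 102, "y": 215, "z": 0, "rx": 0, "ry": 0, "rz": 0, "fingers": 0.0},
  {"x": 112, "y": 237, "z": 0, "rx": 0, "ry": 0, "rz": 0, "fingers": 0.0},
  {"x": 118, "y": 248, "z": 0, "rx": 0, "ry": 0, "rz": 0, "fingers": 0.0},
  {"x": 118, "y": 248, "z": 0, "rx": 0, "ry": 0, "rz": 0, "fingers": 0.0},
], grip_force=30)

```text
t: 4.85
position: [603.9, 241.5, 206.9]
orientation: [-180.0, -0.1, 154.7]
force: [-0.5, 0.1, -0.2]
width: 21.3
finger_force: 29.4
```

Emit:
drive_tool([
  {"x": 0, "y": 0, "z": 0, "rx": 0, "ry": 0, "rz": 0, "fingers": 0.0},
  {"x": 0, "y": 0, "z": 0, "rx": 0, "ry": 0, "rz": 0, "fingers": 0.0},
  {"x": 0, "y": 0, "z": 0, "rx": 0, "ry": 0, "rz": 0, "fingers": 0.0},
], grip_force=30)

```text
t: 5.1
position: [605.6, 235.3, 208.3]
orientation: [-179.9, 0.0, 154.2]
force: [-0.3, -0.8, -0.5]
width: 21.7
finger_force: 29.4
```

```bash
python3 -c "
from h import *
wrist(125,60,'w3')"
```

```text
tcp [605.6 235.3 208.3] [-179.9    0.   154.2] w 21.720906863634312 t 5.1
[ 204   71  118  115 9617] px [262. 129.] world 557.5 261.0 rad 45.0 tool off [54.5  2.3 -0. ]
[ 240  268   42   47 1364] px [260. 293.] world 688.0 197.5 rad 26.3 tool off [-90.6   1.9   0. ]
```

View pics/w3.png

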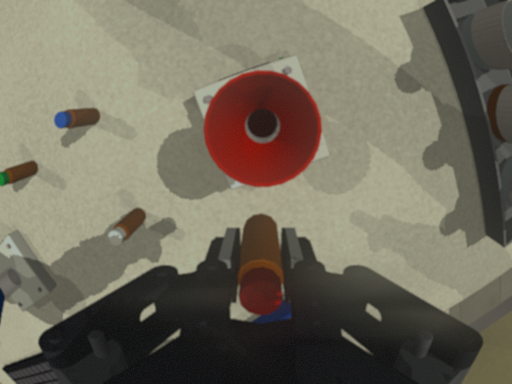

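The funnel rim is centred at (262,129) px, with a measured radius of 45 mm against 46 expected, at world (557.5,261). The vial axis needs +60 in x and +1.5 in y, then about 80 mm down.

Emit:
drive_tool([
  {"x": 12, "y": 1, "z": 0, "rx": 0, "ry": 0, "rz": 0, "fingers": 0.0},
  {"x": 28, "y": 1.5, "z": 0, "rx": 0, "ry": 0, "rz": 0, "fingers": 0.0},
  {"x": 45, "y": 1.5, "z": 0, "rx": 0, "ry": 0, "rz": 0, "fingers": 0.0},
  {"x": 56, "y": 1.5, "z": 0, "rx": 0, "ry": 0, "rz": 0, "fingers": 0.0},
  {"x": 60, "y": 1.5, "z": 0, "rx": 0, "ry": 0, "rz": 0, "fingers": 0.0},
  {"x": 60, "y": 1.5, "z": 5, "rx": 0, "ry": 0, "rz": 0, "fingers": 0.0},
  {"x": 60, "y": 1.5, "z": 18, "rx": 0, "ry": 0, "rz": 0, "fingers": 0.0},
  {"x": 60, "y": 1.5, "z": 32, "rx": 0, "ry": 0, "rz": 0, "fingers": 0.0},
  {"x": 60, "y": 1.5, "z": 40, "rx": 0, "ry": 0, "rz": 0, "fingers": 0.0},
  {"x": 60, "y": 1.5, "z": 40, "rx": 0, "ry": 0, "rz": 0, "fingers": 0.0},
], grip_force=30)

```text
t: 5.98
position: [551.3, 264.1, 166.3]
orientation: [-179.8, -0.1, 154.4]
force: [-0.3, -0.2, -0.7]
width: 21.1
finger_force: 29.4
```

Emit:
drive_tool([
  {"x": 0, "y": 0, "z": 8, "rx": 0, "ry": 0, "rz": 0, "fingers": 0.0},
  {"x": 0, "y": 0, "z": 18, "rx": 0, "ry": 0, "rz": 0, "fingers": 0.0},
  {"x": 0, "y": 0, "z": 28, "rx": 0, "ry": 0, "rz": 0, "fingers": 0.0},
  {"x": 0, "y": 0, "z": 36, "rx": 0, "ry": 0, "rz": 0, "fingers": 0.0},
  {"x": 0, "y": 0, "z": 40, "rx": 0, "ry": 0, "rz": 0, "fingers": 0.0},
  {"x": 0, "y": 0, "z": 40, "rx": 0, "ry": 0, "rz": 0, "fingers": 0.0},
  {"x": 0, "y": 0, "z": 40, "rx": 0, "ry": 0, "rz": 0, "fingers": 0.0},
  {"x": 0, "y": 0, "z": 40, "rx": 0, "ry": 0, "rz": 0, "fingers": 0.0},
], grip_force=30)

```text
t: 6.65
position: [552.0, 265.3, 128.6]
orientation: [180.0, 0.0, 154.4]
force: [-0.6, 0.4, -0.5]
width: 21.8
finger_force: 29.4
```

```bash
python3 -c "
from h import *
wrist(125,60,'w4')
b=vision.get_image('side');a=vision.get_image('scene')
f=lambda i,u,v:cv2.resize(i[v-45:v+45,u-45:u+45],(384,384),interpolation=cv2.INTER_CUBIC)
w=cv2.cvtColor(cv2.imread('pics/w4.png'),4)
c=np.hstack([f(a['color'],375,160),f(b['color'],185,125)])
save('c4',cv2.resize(np.hstack([c,w]),None,fx=.62,fy=.62))"
```

```text
tcp [552.  265.3 128.6] [180.    0.  154.4] w 21.829594944840856 t 6.65
[ 177  174  160  100 6775] px [251. 218.] world 557.1 261.2 rad 44.8 tool off [-6.4 -1.4  0. ]
[ 230  268   62   47 1707] px [260. 296.] world 585.8 249.4 rad 20.9 tool off [-37.3   0.3   0. ]
```

View pics/c4.png

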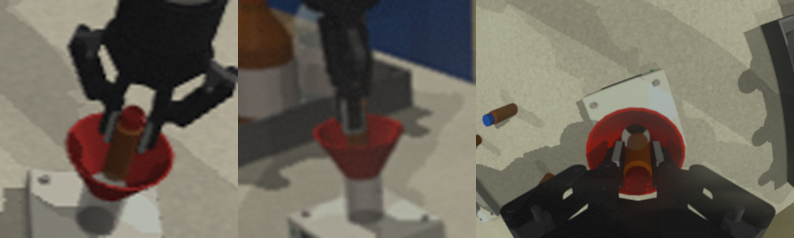

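The vial foot is inside the mouth, about 2 mm off centre. Nudging by -2 in y, then releasing.

Emit:
drive_tool([
  {"x": -1, "y": -2, "z": 0, "rx": 0, "ry": 0, "rz": 0, "fingers": 0.0},
  {"x": -1, "y": -2, "z": 0, "rx": 0, "ry": 0, "rz": 0, "fingers": 0.0},
  {"x": -1, "y": -2, "z": 0, "rx": 0, "ry": 0, "rz": 0, "fingers": 0.55},
  {"x": -1, "y": -2, "z": 0, "rx": 0, "ry": 0, "rz": 0, "fingers": 0.55},
  {"x": -1, "y": -2, "z": 0, "rx": 0, "ry": 0, "rz": 0, "fingers": 0.55},
  {"x": -1, "y": -2, "z": 0, "rx": 0, "ry": 0, "rz": 0, "fingers": 0.55},
  {"x": -1, "y": -2, "z": 0, "rx": 0, "ry": 0, "rz": 0, "fingers": 0.55},
  {"x": -1, "y": -2, "z": 0, "rx": 0, "ry": 0, "rz": 0, "fingers": 0.55},
  {"x": -1, "y": -2, "z": 0, "rx": 0, "ry": 0, "rz": 0, "fingers": 0.55},
  {"x": -1, "y": -2, "z": 0, "rx": 0, "ry": 0, "rz": 0, "fingers": 0.55},
])

```text
t: 7.63
position: [551.8, 262.9, 128.3]
orientation: [-180.0, 0.0, 154.4]
force: [0.5, -0.2, -1.0]
width: 46.6
finger_force: 0.0
```

Emit:
drive_tool([
  {"x": 0, "y": 0, "z": -15, "rx": 0, "ry": 0, "rz": 0, "fingers": 0.55},
  {"x": 0, "y": 0, "z": -40, "rx": 0, "ry": 0, "rz": 0, "fingers": 0.55},
  {"x": 0, "y": 0, "z": -70, "rx": 0, "ry": 0, "rz": 0, "fingers": 0.55},
  {"x": 0, "y": 0, "z": -90, "rx": 0, "ry": 0, "rz": 0, "fingers": 0.55},
  {"x": -20, "y": 0, "z": -100, "rx": 0, "ry": 0, "rz": 0, "fingers": 0.55},
  {"x": -40, "y": 0, "z": -100, "rx": 0, "ry": 0, "rz": 0, "fingers": 0.55},
  {"x": -55, "y": 0, "z": -100, "rx": 0, "ry": 0, "rz": 0, "fingers": 0.55},
  {"x": -60, "y": 0, "z": -100, "rx": 0, "ry": 0, "rz": 0, "fingers": 0.55},
  {"x": -60, "y": 0, "z": -100, "rx": 0, "ry": 0, "rz": 0, "fingers": 0.55},
  {"x": -60, "y": 0, "z": -100, "rx": 0, "ry": 0, "rz": 0, "fingers": 0.55},
])

```text
t: 8.47
position: [605.2, 237.3, 227.8]
orientation: [-180.0, -0.1, 154.4]
force: [0.6, -0.5, 0.0]
width: 46.8
finger_force: 0.0
```

```bash
python3 -c "
from h import *
wrist(125,60,'w5')
b=vision.get_image('side');a=vision.get_image('scene')
f=lambda i,u,v:cv2.resize(i[v-45:v+45,u-45:u+45],(384,384),interpolation=cv2.INTER_CUBIC)
w=cv2.cvtColor(cv2.imread('pics/w5.png'),4)
save('c5',cv2.resize(np.hstack([f(a['color'],375,175),f(b['color'],185,140),w]),None,fx=.62,fy=.62))"
```

```text
tcp [605.2 237.3 227.8] [-1.800e+02 -1.000e-01  1.544e+02] w 46.82503407636207 t 8.4667
[ 206   76  109  106 8086] px [260. 129.] world 557.7 261.0 rad 45.0 tool off [53.1  0.9  0.1]
[248 117  22  20 334] px [259. 127.] world 555.8 260.7 rad 8.9 tool off [54.6 -0.3  0.1]
```

View pics/c5.png

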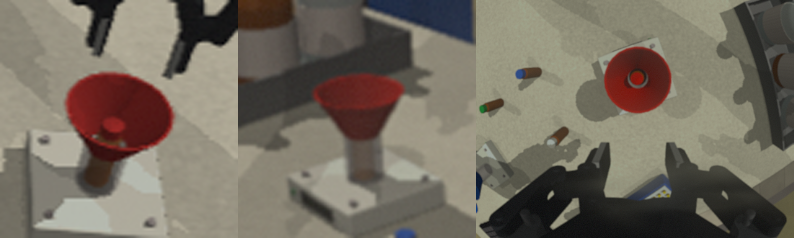

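The vial stands cap-up in the tube. At the seated height of 105 mm the cap's radius comes out at about 9.6 mm, as expected, and the blue vial is still upright. Handing in.

```bash
python3 -c "
from rig import robot
print(robot.close_job())"
```

```text
the job is handed in; nothing more can be done
None
```

The red-capped vial stands cap-up on the bottom of the red feeder's tube, the blue-capped vial was left where it stood, and the job was handed in at about 8.5 s.

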